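# Load the curing drawer and press its recessed start button with a stylus

## Task

Cure the light-blue dental cast with the red wax: set it gently, teeth up, on the floor of the curing unit's open drawer, and push the drawer fully shut. Then pull the blue-handled stylus out of the instrument holder, press the red start button at the bottom of the unit's small well right down with the stylus's tip, and afterwards lower the stylus tip-first into the green beaker, letting go only once its tip is close to the bottom. Leave everything else where it stands.

Things in the scene. Friction and masses are not known exactly. Their poses are not given: they have to be found in the camera images.
- cast: The cast to cure: a light-blue dental cast with red wax on its teeth; block 64 (its x) x 50 (its y) x 26 mm high with a horseshoe of teeth on it up to 38 mm; 140 g. Origin at the centre of its underside, z up. Grip the block across its 50 mm width (its y). It stands loose on the table, right of the unit.
- spare_cast: Bystander: the same shape in cream, without wax. Origin at the centre of its underside. It, the cast and the beaker share three places on the table that are swapped from start to start. Leave it.
- unit: The curing unit, a pale box fixed to the table, 180 (x) x 170 (y) x 92 mm high. Origin at the centre of its underside; its front (blue drawer) faces its -x, towards the robot. On its flat top: a black display and, framed in black, the button's well.
- drawer (a joint): Opening of the unit's drawer in m: 0 fully shut, about 0.12 to 0.15 at the start, 0.155 at most; slides along the unit's -x to open. No latch; about 2 N of friction, it stays where it is left.
- drawer_floor (a point): Centre of the drawer's inner floor (12 mm above the table), moving with the drawer; axes as the unit's. The inside is 125 (x) x 140 (y) mm; its side and rear walls rise 25 mm above this floor and its front panel 50 mm. The unit's ceiling is 52 mm above this floor.
- drawer_front (a point): A point in the middle of the outer face of the drawer's flat blue front panel, moving with it, 50 mm above the table; the panel is 166 mm wide and reaches from 8 to 62 mm above the table. Axes as the unit's: push it along +x. The outer face stands 98 mm in front of the unit's origin when shut.
- button (a joint): How far the start button is pressed, in m: 0 at rest, 0.005 right down. Spring: about 1.8 N starts it, 4.8 N holds it right down; it comes back up when released.
- button_top (a point): Centre of the top of the red button (15 mm diameter), moving with it. At rest it is 8 mm below the unit's top face, i.e. 84 mm above the table. Axes as the unit's; it is pressed straight down.
- well_mouth (a point): Centre of the mouth of the button's round well, 18 mm in diameter and 18 mm deep, in the unit's top face, 92 mm above the table: too narrow for a gripper finger.
- holder: The instrument holder: a dark wood block fixed to the table, 170 (its x) x 56 (its y) x 65 mm high, left of the unit, with three upright holes of 18 mm, 58 mm deep, in a row 55 mm apart along its x. Origin at the centre of its underside. One instrument stands in each hole; which is where changes.
- stylus: The stylus, 155 mm long, 60 g, upright in the holder, tip down. Origin at its tip, z towards the handle. From the tip: steel tip 7 mm in diameter to 25 mm, shaft 14 mm to 55 mm, collar 26 mm to 61 mm, round blue handle 18 mm in diameter to 155 mm. Its collar rests on the holder, so its origin starts 10 mm above the table; raise it 55 mm to free it.
- stylus_tip (a point): The stylus's flat tip, 7 mm in diameter (the same point and axes as its origin).
- stylus_grip (a point): Point on the stylus's axis in its blue handle, 120 mm above the tip, where to grip it (18 mm wide, any direction).
- spatula: Bystander: wax spatula, thin steel blade up, in the holder; it reaches 155 mm above the table. Origin on its axis, 55 mm below its collar's underside. Leave it.
- brush: Bystander: red brush, dark bristles up, in the holder; it reaches 150 mm above the table. Origin as the spatula's. Leave it.
- beaker: The green beaker for used tools, loose on the table: round, 72 mm across outside, 64 mm inside, 80 mm high, floor 6 mm thick, 450 g. Origin at the centre of its underside, z up. A stylus let go in it leans against its rim.
- jar: Bystander: jar with a white cap, 54 mm across, 65 mm high, left of the unit. Origin at the centre of its underside. Leave it.
- pliers: Bystander: steel pliers lying flat beyond the holder, left of the jar, about 140 mm long, 9 mm high; origin at the pivot. Leave them.
- burner: Bystander: red gas burner, 90 x 75 mm, 70 mm high, a black knob on one side, beyond the casts, right of the unit. Origin at the centre of its underside. Leave it.
There are look-alikes about, which are no part of the job. There is more than one size of the stylus; the job needs the smaller.

How it is judged:
On the way, in this order (a step that is already met when the one before it is completed fails the run):
1. the cast, still held, is lowered to within 15 mm of the open drawer's floor, upright (x of cast in the frame of drawer_floor between -0.045 and 0.045 m and y of cast in the frame of drawer_floor between -0.055 and 0.055 m and z of cast in the frame of drawer_floor between -0.006 and 0.015 m and angle between cast's own z axis and vertical below 0.2 rad and contact force between the fingers and cast above 0.3 N and value of joint drawer above 0.08 m), for 0.04 s.
2. the drawer is pushed fully shut (within 6 mm) with the cast standing on its floor (value of joint drawer below 0.006 m and x of cast in the frame of drawer_floor between -0.045 and 0.045 m and y of cast in the frame of drawer_floor between -0.055 and 0.055 m and z of cast in the frame of drawer_floor between -0.006 and 0.006 m and angle between cast's own z axis and vertical below 0.2 rad), for 0.2 s.
3. the stylus is pulled up, clear of the holder, in the gripper (height (world z) of stylus_tip above 0.067 m and contact force between the fingers and stylus above 0.3 N), for 0.1 s.
4. the start button is pressed down at least 3.5 of its 5 mm by the tip of the held stylus, with the drawer shut (value of joint button above 0.0035 m and distance between stylus_tip and button_top below 0.01 m and contact force between stylus and unit above 1 N and contact force between the fingers and stylus above 0.3 N and value of joint drawer below 0.006 m), for 0.1 s.
5. the stylus, still held, is lowered until its tip is inside the beaker, within 30 mm of its floor (z of stylus_tip in the frame of beaker between 0 and 0.036 m and horizontal distance between stylus_tip and beaker below 0.033 m and contact force between the fingers and stylus above 0.3 N), for 0.04 s.
At the end, for the whole second after the job is handed in: The drawer is shut (within 6 mm) with the blue cast standing upright (within 0.2 rad) on its floor; the button is back up (within 2 mm); the stylus rests, tip down (within 30 mm of the beaker's underside), in the beaker, which stands upright (within 0.15 rad); all are at rest (all of step 2 and value of joint button below 0.002 m and z of stylus_tip in the frame of beaker between 0 and 0.03 m and horizontal distance between stylus_tip and beaker below 0.034 m and angle between beaker's own z axis and vertical below 0.15 rad and linear speed of each of stylus, cast, beaker below 0.03 m/s); the robot touches nothing.
It fails at once if a bystander (spare cast, spatula, brush, jar, pliers or burner) is moved more than 30 mm (distance of any of spare_cast, spatula, brush, jar, pliers, burner from where it was at the start of the episode above 0.03 m).
It also fails if it takes over 72 s, if anything falls off the work surface, if the arm or the gripper's body presses on something with over 40 N, if the wrist force passes 120 N, or if a joint passes its speed limit or range.

## Robot

A 7-joint arm with a two-finger parallel gripper is mounted at the origin on the work surface. World frame = base frame: x ahead of the robot, y to its left, z up, the work surface at z = 0. Lengths are in m, angles in rad, forces in N, time in s.
With the tool pointing down it reaches from about 0.4 to 0.85 m from the base axis. Payload 10.4 kg.
Tool frame: the origin (TCP) lies midway between the tips of the shut fingers; the grasp point (between the pads) lies 19 mm behind it (manip.pinch_z is the distance from the TCP to the grasp point, in m); y points along the fingers, x is the direction in which the jaws open and shut, and the axes are right-handed (so a half turn about y gives the same grasp; the last joint's range is limited). The gripper opens to 85 mm and grips with 20 to 120 N. Pads are 22 mm wide; open, the fingers measure 114 mm over their backs; the gripper's body (76 mm by 85 mm) begins 54 mm behind the grasp point. The pads swing forward as they close: fully open they stand 13 mm farther back than shut.
Start: joints at [-1.206, 0.332, -0.065, 1.46, 0.022, 1.35, -0.088], TCP at [0.236, 0.579, 0.231] pointing down, gripper open.
Joint ranges: [-2.6, 2.6], [-0.5, 2.12], [-1.47, 1.34], [0.16, 2.42], [-1.27, 4.41], [0.06, 2.06], [-2.6, 2.6]. Speed limits (rad/s): [2.22, 2.22, 2.79, 2.79, 3.14, 3.14, 3.14].

## Interface

Orientations are given as a unit quaternion [x, y, z, w].
In Python, from workcell import manip gives the robot as it stands.
- The arm moves only by the shell command python3 -m pendant 'ROWS' [OPENING] [FORCE]. ROWS is a JSON object of lists of equal length, an entry for each row: "offset": the shift along the tool's x, y, z scaled (see below), a list of three; "turn": the turn, a rotation vector about the tool's x, y, z scaled (see below), a list of three. A call has 1 to 12 rows; each row is the pose to reach, as a shift and turn from the pose measured when the call began, along the tool's axes at that moment; what a row does not reach only later rows make up. The controller multiplies each number of a shift by 200 mm and each number of a turn by 45 degrees. A row lasts 1/8 s, in which the tool goes at most 62.5 mm and 10.7 degrees, less where a joint would pass 70% of its speed; a pose out of reach is approached as far as the arm can. A call with a number of a shift or a turn outside -1 to 1 is refused whole. A call with a gripper value outside its range is refused whole. OPENING is the opening in per cent of the stroke, from 0 (shut) to 100 (fully open), set as the call begins (- or left out, the last holds). The fingers move at their own pace and stop on an object; FORCE is the grip in N (left out, the last holds). Time passes only in rows, so rows that repeat a pose let the fingers close. It gives the time, the measured TCP pose, the force and the opening at its end, in the units of the state.
- manip.get_obs(): the state, without advancing time (a new reading comes with each control period).
- manip.camera(name): name is "side" or "top"; returns (picture, depth): 400x640x3 uint8, red, green, blue; 400x640 float32, m along the optical axis (not along the pixel's ray), 0 where there is no reading.
- manip.camera_model(name): a dict with "intrinsics" (3x3 intrinsics, pixels), "R" (3x3) and "t" (3): a world point X has camera coordinates R X + t. Camera axes: x right, y down, z forward; pixel columns grow to the right and rows downward; lengths in m; the calibration is good to about 2 mm. A picture is of the moment at which its call begins. camera_model takes no time and is no camera call.
- manip.hand_in(): hands the job in, once; it reports no verdict.
The state is a dict: "clock": time; "joint_pos": joint angles; "joint_velocities": joint speeds; "tau": joint torques, N m; "position": TCP position; "ee_rot": TCP orientation; "ft_force": force on the tool from outside, world axes, zero at the start; "torque": the same for the moment, N m; "grip_width": opening from 0.0 (shut) to 1.0 (fully open).
Only numpy, scipy, OpenCV 4.12 (cv2) and the standard library are available. Lean on these libraries where they do the work, as an engineer would, in place of code of your own. Each camera call takes 0.05 s, during which the arm holds its last target. There are 200 camera calls.

## Working session

There is one attempt and no reset: what is moved stays moved. The work goes in short steps, Python scripts to look and compute and a shell command to move; the robot and the scene stay as the last step left them, time stands still between calls to the robot, and variables do not carry over. Pictures are saved under pics/ and viewed, about 8 in all and at most 12, crops included, and the job is handed in when it is done.

```bash
mkdir -p pics; ls; python3 - <<'E'
from workcell import manip
import cv2, numpy as np
o=manip.get_obs(); print({k:np.round(v,3).tolist() for k,v in o.items()})
for n in("top","side"):
    p,d=manip.camera(n); cv2.imwrite(f"pics/{n}0.png",p[:,:,::-1]); np.savez(f"pics/{n}0.npz",p=p,d=d)
    m=manip.camera_model(n); print(n,{k:np.round(v,3).tolist() for k,v in m.items()})
print(manip.pinch_z)
E
```

```text
pics
{'clock': 0.0, 'joint_pos': [-1.206, 0.333, -0.065, 1.461, 0.022, 1.35, -0.088], 'joint_velocities': [-0.0, -0.0, 0.001, -0.001, -0.001, -0.0, -0.0], 'tau': [-0.001, -62.544, 0.049, -39.161, 0.016, 0.01, 0.0], 'position': [0.236, 0.578, 0.231], 'ee_rot': [0.587, 0.394, -0.395, -0.587], 'ft_force': [0.703, 0.799, -1.15], 'torque': [-0.014, 0.012, -0.019], 'grip_width': 1.002}
top {'intrinsics': [[442.435, 0.0, 312.8], [0.0, 442.435, 198.183], [0.0, 0.0, 1.0]], 'R': [[0.009, -1.0, -0.023], [-0.992, -0.006, -0.125], [0.125, 0.024, -0.992]], 't': [-0.015, 0.584, 1.096]}
side {'intrinsics': [[405.103, 0.0, 319.97], [0.0, 405.103, 203.355], [0.0, 0.0, 1.0]], 'R': [[0.888, -0.459, -0.008], [-0.312, -0.592, -0.743], [0.336, 0.662, -0.67]], 't': [-0.519, 0.239, 0.853]}
0.0187
```

View pics/top0.png

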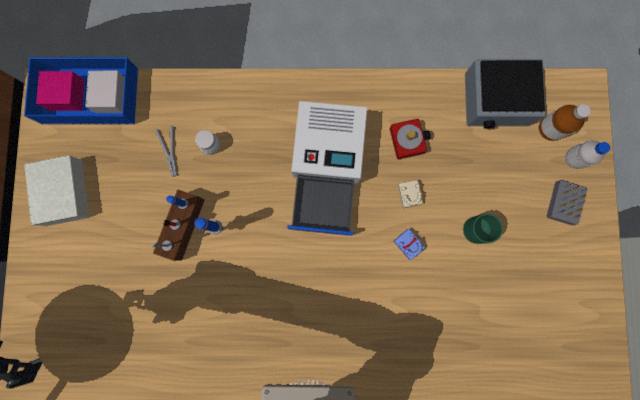

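View pics/side0.png

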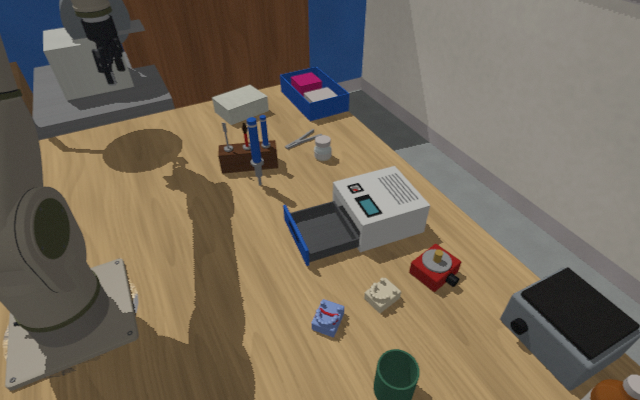

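The top view shows the unit at (330,140) with its open drawer (front at (320,230)), blue cast (409,244), spare cast (411,193), beaker (482,228) and holder (180,225). The small stylus is in the holder's upper hole (177,202), and a bigger look-alike stands at (208,226) beside it.

```bash
cat > h.py <<'E'
from workcell import manip
import cv2, numpy as np
from scipy.spatial.transform import Rotation as Ro
def cloud(n,p=None,d=None):
    if d is None: p,d=manip.camera(n)
    m=manip.camera_model(n);K=np.array(m["intrinsics"]);R=np.array(m["R"]);t=np.array(m["t"])
    v,u=np.mgrid[:400,:640]
    c=np.stack([(u-K[0,2])/K[0,0]*d,(v-K[1,2])/K[1,1]*d,d],-1)
    W=(c-t)@R; W[d==0]=np.nan
    return p,W
def ray(n,u,v,z):
    m=manip.camera_model(n);K=np.array(m["intrinsics"]);R=np.array(m["R"]);t=np.array(m["t"])
    c=-R.T@t; r=R.T@np.linalg.solve(K,[u,v,1.]); return c+r*(z-c[2])/r[2]
def rect(P):
    (c,s,a)=cv2.minAreaRect((P[:,:2]*1000).astype(np.float32)); return np.round(c,1),np.round(s,1),round(a,1)
def go(p,yaw=None,z=None,tilt=None):
    """rows numbers to reach TCP at p, jaw axis (tool x) along yaw deg (tool down)"""
    o=manip.get_obs();R=Ro.from_quat(o["ee_rot"]);P=np.array(o["position"])
    off=R.inv().apply(np.array(p)-P)/0.2
    X=R.as_matrix()[:,0]; cur=np.degrees(np.arctan2(X[1],X[0]))
    if yaw is None: yaw=cur
    yaw=cur+((yaw-cur+90)%180-90)
    y=np.radians(yaw);x=np.array([np.cos(y),np.sin(y),0]);zz=np.array([0,0,-1.])
    T=Ro.from_matrix(np.stack([x,np.cross(zz,x),zz],1))
    tv=np.degrees((R.inv()*T).as_rotvec())/45
    print("off",off.round(4),"turn",tv.round(4),"cur yaw",cur.round(1),"pos",P.round(4),"n rows>=",np.ceil(max(np.linalg.norm(off)*.2/.0625,np.linalg.norm(tv)*45/10.7)))
E
python3 - <<'E'
from h import *
for n in("top","side"):
    f=np.load(f"pics/{n}0.npz");p,W=cloud(n,f["p"],f["d"]);hsv=cv2.cvtColor(p,cv2.COLOR_RGB2HSV);H,S,V=[hsv[...,i].astype(int) for i in range(3)]
    x,y,z=W[...,0],W[...,1],W[...,2]
    print(n,"table z",np.nanmedian(z[330:380,450:520]))
    def lab(name,m,zlo,zhi):
        m=m&(z>zlo)&(z<zhi); k,l,s,c=cv2.connectedComponentsWithStats(m.astype(np.uint8))
        for i in range(1,k):
            if s[i,4]>=12:
                P=W[l==i];print(name,"px",c[i].round(),s[i,4],"rect",*rect(P),"mean",np.mean(P,0).round(4),"z",np.percentile(P[:,2],[5,50,95]).round(4))
    ROI=(x>.25)&(x<.95)&(abs(y)<.6)
    lab("blue",(H>105)&(H<125)&(S>90)&(V>60)&ROI,.018,.25)
    lab("green",(H>70)&(H<90)&(S>90)&ROI,.07,.09)
    lab("unit",(x>.45)&(abs(y)<.25)&ROI,.088,.1)
    lab("redbtn",((H<6)|(H>174))&(S>130)&(abs(y)<.2)&(x>.5)&ROI,.075,.1)
    lab("holder",(x<.75)&(y>.2)&ROI,.058,.07)
    lab("tall",(x<.75)&(y>.2)&ROI,.085,.26)
E
```

```text
top table z 0.00032912489386599595
blue px [115.  89.] 1293 rect [868.4 538.8] [122.4 161.4] 90.0 mean [0.8695 0.5143 0.0485] z [0.0209 0.0493 0.0712]
blue px [176. 201.] 123 rect [564.4 313.4] [16.1 16. ] 35.0 mean [0.5639 0.3102 0.1336] z [0.0803 0.137  0.1671]
blue px [206. 224.] 230 rect [506.6 228.9] [23.2 24.2] 4.2 mean [0.506  0.2236 0.1791] z [0.0992 0.1975 0.2171]
blue px [320. 230.] 213 rect [503.5 -29.2] [164.2  11.3] 84.0 mean [ 0.5024 -0.0286  0.0616] z [0.0585 0.062  0.0653]
blue px [404. 239.] 212 rect [ 481.8 -245.5] [34.  49.4] 44.4 mean [ 0.4832 -0.2428  0.0274] z [0.0227 0.0266 0.0387]
blue px [414. 249.] 198 rect [ 457.4 -266.3] [27.9 50. ] 37.2 mean [ 0.4569 -0.2658  0.0314] z [0.0233 0.0288 0.0401]
green px [486. 227.] 196 rect [ 509.6 -432.3] [67.8 70.2] 5.6 mean [ 0.5113 -0.4311  0.078 ] z [0.0713 0.0787 0.0831]
unit px [329. 140.] 4805 rect [725.2 -49.2] [170.1 182.1] 84.7 mean [ 0.724  -0.0499  0.0926] z [0.0894 0.0925 0.096 ]
unit px [217. 227.] 17 rect [508.2 218.8] [24.7 10.4] 0.8 mean [0.5065 0.2195 0.0933] z [0.0883 0.0932 0.0994]
redbtn px [311. 157.] 
[... 2518 characters left out ...]
0595 0.064  0.0666]
holder px [268. 147.] 162 rect [569.  312.7] [64. 48.] 70.5 mean [0.5675 0.3043 0.0645] z [0.06   0.0646 0.0682]
holder px [233. 150.] 339 rect [475.7 342.8] [63.5 93.7] 72.8 mean [0.4707 0.3376 0.0646] z [0.0604 0.065  0.0682]
holder px [257. 168.] 23 rect [503.  222.4] [10.1 17.6] 71.9 mean [0.5034 0.2228 0.0636] z [0.0586 0.0635 0.0688]
tall px [263. 128.] 166 rect [562.3 311.2] [17.5 18.5] 41.1 mean [0.5617 0.3087 0.1287] z [0.0885 0.1289 0.1647]
tall px [252. 139.] 514 rect [512.  272.1] [123.   30.7] 83.2 mean [0.5042 0.2372 0.1514] z [0.0901 0.1476 0.2148]
tall px [224. 131.] 62 rect [459.2 348.7] [ 9.9 10.4] 3.1 mean [0.459  0.3476 0.1266] z [0.0898 0.1302 0.1537]
```

```bash
python3 - <<'E'
from h import *
C=[]
for n in("top","side"):
    f=np.load(f"pics/{n}0.npz");p,W=cloud(n,f["p"],f["d"]);W=W.reshape(-1,3)
    x,y,z=W.T
    c=W[(np.hypot(x-.469,y+.257)<.05)&(z>.02)&(z<.045)];print(n,"cast",len(c),*rect(c));C.append(c)
    s=W[(np.hypot(x-.575,y+.25)<.06)&(z>.02)&(z<.045)];print("spare",*rect(s))
    b=W[(np.hypot(x-.509,y+.433)<.06)&(z>.074)&(z<.085)];print("beaker",*rect(b),cv2.minEnclosingCircle((b[:,:2]*1000).astype(np.float32)))
    u=np.array([np.cos(np.radians(-5.3)),np.sin(np.radians(-5.3))]);v=np.array([-u[1],u[0]])
    D=np.c_[(W[:,:2]-[.7245,-.0494])@u,(W[:,:2]-[.7245,-.0494])@v,z]
    q=D[(abs(D[:,1])<.06)&(D[:,0]<-.09)&(D[:,0]>-.26)]
    fl=q[(q[:,2]>.007)&(q[:,2]<.016)];print("floor local x",np.percentile(fl[:,0],[0,2,50,98,100]).round(4),"z",np.median(fl[:,2]))
    pn=q[(q[:,2]>.055)&(q[:,0]<-.15)];print("panel top x",np.percentile(pn[:,0],[0,5,50,95,100]).round(4))
print("both",*rect(np.vstack(C)))
print("pillar pts: well", ray("top",311,157,.084))
go([.45,.4,.33],131)
E
```

```text
top cast 500 [ 470.  -255.4] [64.6 50.2] 40.5
spare [ 599.9 -260.1] [63.7 50.4] 11.0
beaker [ 508.5 -432.8] [71.  71.4] 11.4 ((508.99066162109375, -433.6389465332031), 36.622554779052734)
floor local x [-0.2271 -0.2142 -0.1555 -0.096  -0.0935] z 0.012249931382813854
panel top x [-0.2273 -0.2269 -0.2233 -0.2196 -0.219 ]
side cast 702 [ 468.4 -257. ] [65.5 50.1] 40.4
spare [ 598.8 -261.9] [64.9 51.4] 10.4
beaker [ 507.5 -433.7] [72.4 69.7] 51.1 ((507.22894287109375, -433.98968505859375), 36.57662582397461)
floor local x [-0.2286 -0.2062 -0.152  -0.0957 -0.0941] z 0.011901284864019201
panel top x [-0.2286 -0.2283 -0.2254 -0.2212 -0.2206]
both [ 469.  -256.3] [67.3 50.4] 40.4
pillar pts: well [ 0.68152516 -0.00580808  0.084     ]
off [-0.4217 -0.4963 -1.3266] turn [-1.7767 -1.0919 -1.0941] cur yaw 67.8 pos [0.2362 0.5783 0.2306] n rows>= 10.0
```

```bash
sed -i 's/zz=np.array(\[0,0,-1.\])/yy=np.array([0,0,-1.])/; s/np.stack(\[x,np.cross(zz,x),zz\],1)/np.stack([x,yy,np.cross(x,yy)],1)/' h.py; python3 - <<'E'
from h import *
go([.4,.42,.34],131)
E
```

```text
off [-0.4237 -0.5463 -1.0573] turn [-8.0000e-04 -1.4048e+00 -1.5000e-03] cur yaw 67.8 pos [0.2362 0.5783 0.2306] n rows>= 6.0
```

```bash
sed -i 's/yaw=cur+((yaw-cur+90)%180-90)/yaw=cur+((yaw-cur+180)%360-180)/' h.py; python3 -m pendant '{"offset":[[-0.1,-0.15,-0.25],[-0.2,-0.3,-0.5],[-0.3,-0.45,-0.75],[-0.4,-0.55,-0.95],[-0.42,-0.55,-1.0],[-0.42,-0.55,-1.0]],"turn":[[0,0.1,0],[0,0.2,0],[0,0.35,0],[0,0.5,0],[0,0.6,0],[0,0.6,0]]}' 100 40
python3 -c "
from h import *
go([.48,.23,.34],0)"
```

```text
clock: 0.85
position: [0.3903, 0.4243, 0.3405]
ee_rot: [0.663, 0.246, -0.246, -0.663]
ft_force: [-0.5, 1.0, 0.5]
grip_width: 1.001
off [-0.2933  0.004  -1.029 ] turn [ 0.0016  0.9045 -0.0013] cur yaw 40.7 pos [0.3903 0.4243 0.3405] n rows>= 4.0
```

```bash
python3 -m pendant '{"offset":[[-0.07,0,-0.25],[-0.15,0,-0.5],[-0.22,0,-0.75],[-0.28,0,-0.98],[-0.28,0,-1.0],[-0.28,0,-1.0]],"turn":[[0,0.2,0],[0,0.4,0],[0,0.6,0],[0,0.8,0],[0,0.9,0],[0,0.9,0]]}'
python3 -c "
from h import *
go([.5,.03,.34],-40);go([.48,-.17,.3],-49)"
```

```text
clock: 1.6
position: [0.4777, 0.2368, 0.3402]
ee_rot: [0.708, 0.002, -0.003, -0.706]
ft_force: [-0.6, -0.1, 0.3]
grip_width: 0.999
off [ 0.1045  0.0029 -1.0348] turn [ 0.0029  0.8973 -0.001 ] cur yaw 0.4 pos [0.4777 0.2368 0.3402] n rows>= 4.0
off [-1.8000e-03  2.0490e-01 -2.0338e+00] turn [ 3.0000e-03  1.0973e+00 -7.0000e-04] cur yaw 0.4 pos [0.4777 0.2368 0.3402] n rows>= 7.0
```

```bash
python3 -m pendant '{"offset":[[0.02,0,-0.25],[0.04,0,-0.5],[0.04,0,-0.75],[0.03,0,-0.98],[0.0,0,-1.0],[0.0,0,-1.0]],"turn":[[0,0.2,0],[0,0.4,0],[0,0.6,0],[0,0.8,0],[0,0.9,0],[0,0.9,0]]}'
python3 -c "
from h import *
go([.475,-.155,.2],-49.6)"
```

```text
clock: 2.35
position: [0.4787, 0.038, 0.3405]
ee_rot: [0.665, -0.241, 0.241, -0.664]
ft_force: [-0.4, 0.7, -0.5]
grip_width: 1.002
off [ 0.6041  0.7042 -0.7515] turn [ 2.800e-03  2.169e-01 -1.000e-04] cur yaw -39.8 pos [0.4787 0.038  0.3405] n rows>= 4.0
```

```bash
python3 -m pendant '{"offset":[[0.15,0.15,-0.19],[0.3,0.3,-0.38],[0.45,0.5,-0.56],[0.6,0.7,-0.75],[0.6,0.7,-0.75],[0.6,0.7,-0.75]],"turn":[[0,0.1,0],[0,0.2,0],[0,0.217,0],[0,0.217,0],[0,0.217,0],[0,0.217,0]]}'
python3 -c "
from h import *
go([.4692,-.2562,.1],-49.6);go([.4692,-.2562,.004],-49.6)"
```

```text
clock: 3.1
position: [0.4753, -0.1526, 0.2008]
ee_rot: [0.643, -0.296, 0.295, -0.642]
ft_force: [-0.3, 0.1, -0.8]
grip_width: 0.997
off [ 0.3732  0.505  -0.3595] turn [ 0.0032  0.0058 -0.0001] cur yaw -49.3 pos [ 0.4753 -0.1526  0.2008] n rows>= 3.0
off [ 0.3732  0.985  -0.3583] turn [ 0.0032  0.0058 -0.0001] cur yaw -49.3 pos [ 0.4753 -0.1526  0.2008] n rows>= 4.0
```

```bash
python3 -m pendant '{"offset":[[0.12,0.1,-0.12],[0.25,0.25,-0.24],[0.37,0.4,-0.36],[0.373,0.6,-0.36],[0.373,0.6,-0.36],[0.373,0.6,-0.36]],"turn":[[0.003,0.006,0],[0.003,0.006,0],[0.003,0.006,0],[0.003,0.006,0],[0.003,0.006,0],[0.003,0.006,0]]}'
python3 -c "
from h import *
go([.4692,-.2562,.004],-49.6)
p,W=cloud('side');cv2.imwrite('pics/s1.png',cv2.resize(p[220:400,200:460,::-1],None,fx=2.5,fy=2.5))"
```

```text
clock: 3.85
position: [0.4707, -0.2552, 0.0826]
ee_rot: [-0.642, 0.295, -0.296, 0.643]
ft_force: [0.5, -0.1, 0.3]
grip_width: 1.0
off [-0.0015  0.3929 -0.0091] turn [-0.0014  0.0038  0.0014] cur yaw -49.4 pos [ 0.4707 -0.2552  0.0826] n rows>= 2.0
```

View pics/s1.png

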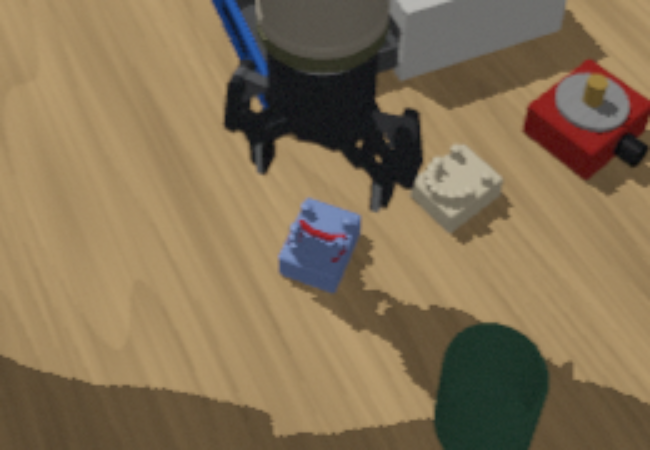

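The gripper straddles the cast: the fingertips are at crop (262,160) and (380,195), with the cast at (320,245) below them. I'll descend now.

```bash
python3 -m pendant '{"offset":[[0,0.1,-0.009],[0,0.2,-0.009],[0,0.3,-0.009],[0,0.36,-0.009],[0,0.38,-0.009],[0,0.385,-0.009],[0,0.385,-0.009]],"turn":[[0,0,0],[0,0,0],[0,0,0],[0,0,0],[0,0,0],[0,0,0],[0,0,0]]}' && python3 -m pendant '{"offset":[[0,0,0],[0,0,0],[0,0,0],[0,0,0],[0,0,0],[0,0,0],[0,0,0],[0,0,0],[0,0,0],[0,0,0]],"turn":[[0,0,0],[0,0,0],[0,0,0],[0,0,0],[0,0,0],[0,0,0],[0,0,0],[0,0,0],[0,0,0],[0,0,0]]}' 0 40
```

```text
clock: 4.78
position: [0.47, -0.2569, 0.0063]
ee_rot: [-0.642, 0.295, -0.297, 0.643]
ft_force: [0.2, 0.7, 0.5]
grip_width: 1.003
clock: 6.02
position: [0.4703, -0.257, 0.0068]
ee_rot: [-0.642, 0.294, -0.297, 0.643]
ft_force: [-0.8, 0.9, 5.3]
grip_width: 0.579
```

```bash
python3 -m pendant '{"offset":[[0,-0.1,0],[0,-0.25,0],[0,-0.45,0],[0,-0.6,0],[0,-0.6,0],[0,-0.6,0]],"turn":[[0,0,0],[0,0,0],[0,0,0],[0,0,0],[0,0,0],[0,0,0]]}'
python3 -c "
from h import *
go([.569,-.035,.127],-95.3);go([.52,-.145,.127],-75)"
```

```text
clock: 6.78
position: [0.4695, -0.2566, 0.1265]
ee_rot: [-0.642, 0.295, -0.297, 0.643]
ft_force: [-0.5, 0.6, -2.2]
grip_width: 0.578
off [-5.1830e-01 -7.0000e-04  1.0985e+00] turn [-0.0045  1.0189  0.0014] cur yaw -49.4 pos [ 0.4695 -0.2566  0.1265] n rows>= 5.0
off [-0.2597 -0.0016  0.5548] turn [-0.0041  0.5678  0.0021] cur yaw -49.4 pos [ 0.4695 -0.2566  0.1265] n rows>= 3.0
```

```bash
python3 -m pendant '{"offset":[[-0.1,0,0.2],[-0.2,0,0.4],[-0.3,0,0.65],[-0.4,0,0.85],[-0.48,0,1.0],[-0.48,0,1.0],[-0.48,0,1.0]],"turn":[[0,0.2,0],[0,0.4,0],[0,0.6,0],[0,0.8,0],[0,1,0],[0,1,0],[0,1,0]]}'
python3 -c "
from h import *
go([.569,-.035,.05],-95.3)"
```

```text
clock: 7.65
position: [0.5582, -0.0545, 0.126]
ee_rot: [0.48, -0.518, 0.52, -0.481]
ft_force: [0.9, -0.7, -1.8]
grip_width: 0.575
off [-0.1017  0.3799  0.0459] turn [-0.0024  0.02    0.001 ] cur yaw -94.4 pos [ 0.5582 -0.0545  0.126 ] n rows>= 2.0
```

```bash
python3 -m pendant '{"offset":[[-0.1,0,0.045],[-0.1,0.1,0.046],[-0.1,0.22,0.046],[-0.1,0.33,0.046],[-0.1,0.42,0.046],[-0.1,0.46,0.046],[-0.1,0.46,0.046]],"turn":[[0,0.02,0],[0,0.02,0],[0,0.02,0],[0,0.02,0],[0,0.02,0],[0,0.02,0],[0,0.02,0]]}'
python3 -c "
from h import *
go([.569,-.035,.020],-95.3)
p,W=cloud('side');cv2.imwrite('pics/s2.png',cv2.resize(p[150:310,230:450,::-1],None,fx=3,fy=3))"
```

```text
clock: 8.52
position: [0.5687, -0.0359, 0.0336]
ee_rot: [0.476, -0.522, 0.523, -0.476]
ft_force: [-0.1, -0.2, -1.6]
grip_width: 0.574
off [-0.0045  0.0679  0.001 ] turn [-0.0015 -0.0004  0.0016] cur yaw -95.3 pos [ 0.5687 -0.0359  0.0336] n rows>= 1.0
```

View pics/s2.png

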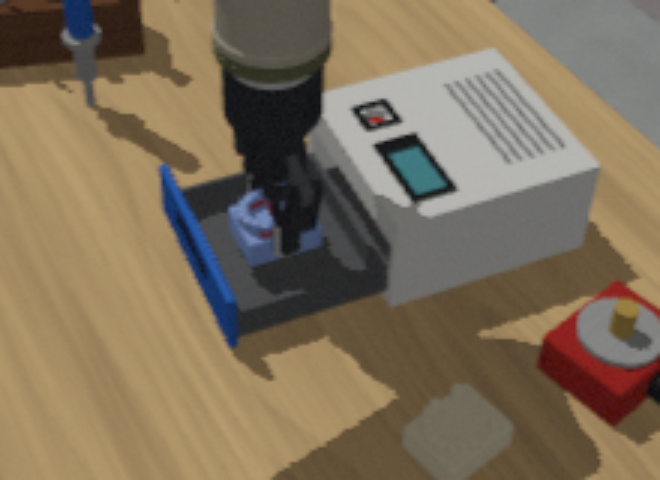

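The cast is at crop (275,230), upright over the middle of the open drawer. Lowering it slowly.

```bash
python3 -m pendant '{"offset":[[0,0.02,0],[0,0.035,0],[0,0.05,0],[0,0.06,0],[0,0.067,0],[0,0.07,0],[0,0.07,0],[0,0.07,0]],"turn":[[0,0,0],[0,0,0],[0,0,0],[0,0,0],[0,0,0],[0,0,0],[0,0,0],[0,0,0]]}'
```

```text
clock: 9.57
position: [0.5693, -0.0357, 0.0203]
ee_rot: [0.476, -0.522, 0.523, -0.477]
ft_force: [-0.3, 0.1, -2.6]
grip_width: 0.575
```

```bash
python3 -m pendant '{"offset":[[0,0.004,0],[0,0.008,0],[0,0.008,0],[0,0.008,0]],"turn":[[0,0,0],[0,0,0],[0,0,0],[0,0,0]]}'
```

```text
clock: 10.07
position: [0.5694, -0.0358, 0.0188]
ee_rot: [0.476, -0.522, 0.524, -0.477]
ft_force: [-1.4, 0.0, 3.4]
grip_width: 0.573
```

```bash
python3 -m pendant '{"offset":[[0,0,0],[0,0,0],[0,0,0],[0,0,0],[0,0,0],[0,0,0]],"turn":[[0,0,0],[0,0,0],[0,0,0],[0,0,0],[0,0,0],[0,0,0]]}' 85 && python3 -m pendant '{"offset":[[0,-0.05,0],[0,-0.15,0],[0,-0.3,0],[0,-0.5,0],[0,-0.7,0],[0,-0.7,0],[0,-0.7,0]],"turn":[[0,0,0],[0,0,0],[0,0,0],[0,0,0],[0,0,0],[0,0,0],[0,0,0]]}'
python3 -c "
from h import *
go([.42,-.022,.159],-95.3);go([.435,-.0229,.04],-95.3)"
```

```text
clock: 10.82
position: [0.5694, -0.0357, 0.0188]
ee_rot: [0.476, -0.522, 0.524, -0.477]
ft_force: [0.4, -0.4, -0.2]
grip_width: 0.852
clock: 11.7
position: [0.569, -0.0355, 0.1592]
ee_rot: [0.476, -0.522, 0.523, -0.477]
ft_force: [-0.9, -0.6, -0.3]
grip_width: 0.845
off [ 0.0018 -0.0011 -0.7478] turn [-0.0038 -0.0003  0.0003] cur yaw -95.3 pos [ 0.569  -0.0355  0.1592] n rows>= 3.0
off [-0.0008  0.5941 -0.6745] turn [-0.0038 -0.0003  0.0003] cur yaw -95.3 pos [ 0.569  -0.0355  0.1592] n rows>= 3.0
```

```bash
python3 -m pendant '{"offset":[[0,0,-0.2],[0,0,-0.4],[0,0,-0.6],[0,0,-0.68],[0,0.15,-0.68],[0,0.3,-0.68],[0,0.45,-0.68],[0,0.57,-0.68],[0,0.57,-0.68],[0,0.57,-0.68]],"turn":[[0,0,0],[0,0,0],[0,0,0],[0,0,0],[0,0,0],[0,0,0],[0,0,0],[0,0,0],[0,0,0],[0,0,0]]}' 0
python3 -c "
from h import *
for l in (-.2385,-.112): go([.7245+l*.9957,-.0494-l*.0924,.045],-95.3)
p,W=cloud('top');cv2.imwrite('pics/t3.png',cv2.resize(p[80:280,220:440,::-1],None,fx=2.7,fy=2.7))"
```

```text
clock: 12.95
position: [0.434, -0.0231, 0.0453]
ee_rot: [0.476, -0.522, 0.524, -0.477]
ft_force: [-1.2, 0.3, 1.4]
grip_width: 0.002
off [-0.0036  0.0025  0.266 ] turn [-0.0038 -0.0005  0.0007] cur yaw -95.3 pos [ 0.434  -0.0231  0.0453] n rows>= 1.0
off [-0.0038  0.0044  0.8985] turn [-0.0038 -0.0005  0.0007] cur yaw -95.3 pos [ 0.434  -0.0231  0.0453] n rows>= 3.0
```

View pics/t3.png

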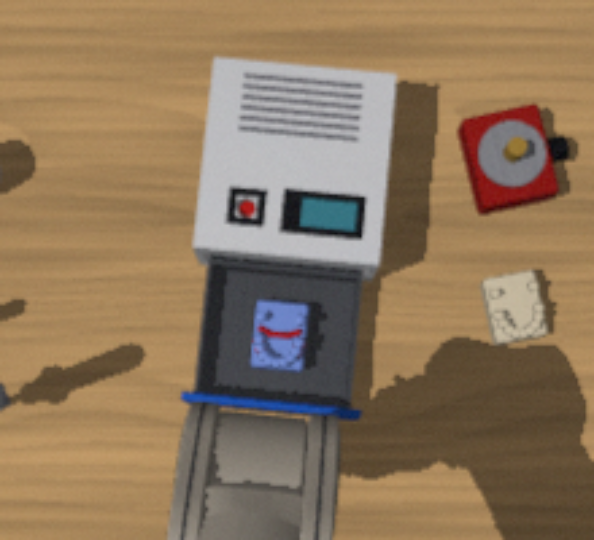

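The cast stands squarely in the drawer at crop (280,335), and the arm is in front of the panel. Pushing smoothly.

```bash
python3 -m pendant '{"offset":[[0,0,0.12],[0,0,0.22],[0,0,0.27],[0,0,0.32],[0,0,0.38],[0,0,0.44],[0,0,0.51],[0,0,0.58],[0,0,0.65],[0,0,0.71],[0,0,0.77],[0,0,0.81]],"turn":[[0,0,0],[0,0,0],[0,0,0],[0,0,0],[0,0,0],[0,0,0],[0,0,0],[0,0,0],[0,0,0],[0,0,0],[0,0,0],[0,0,0]]}' && python3 -m pendant '{"offset":[[0,0,0.025],[0,0,0.045],[0,0,0.06],[0,0,0.07],[0,0,0.075],[0,0,0.075]],"turn":[[0,0,0],[0,0,0],[0,0,0],[0,0,0],[0,0,0],[0,0,0]]}'
python3 -c "
from h import *
for l in (-.112,): go([.7245+l*.9957,-.0494-l*.0924,.045],-95.3)
p,W=cloud('side');W=W.reshape(-1,3);P=W[(W[:,0]<.66)&(W[:,0]>.4)&(abs(W[:,1]+.04)<.1)&(W[:,2]>.02)&(W[:,2]<.06)]
u=np.array([np.cos(np.radians(-5.3)),np.sin(np.radians(-5.3))])
D=(P[:,:2]-[.7245,-.0494])@u;h=np.histogram(D,np.arange(-.14,-.08,.004));print(h[0],h[1].round(3))"
```

```text
clock: 14.5
position: [0.5963, -0.0381, 0.0461]
ee_rot: [0.475, -0.522, 0.524, -0.477]
ft_force: [-3.3, 0.3, 0.3]
grip_width: 0.001
clock: 15.25
position: [0.6113, -0.0395, 0.0462]
ee_rot: [0.475, -0.522, 0.524, -0.477]
ft_force: [-1.4, -0.3, -1.0]
grip_width: -0.003
off [-0.0028  0.006   0.008 ] turn [-0.0051 -0.0004  0.0001] cur yaw -95.3 pos [ 0.6113 -0.0395  0.0462] n rows>= 1.0
[  0   0   0  10   8   3   5   2  95 124  18   0  39  15  14] [-0.14  -0.136 -0.132 -0.128 -0.124 -0.12  -0.116 -0.112 -0.108 -0.104
 -0.1   -0.096 -0.092 -0.088 -0.084 -0.08 ]
```

```bash
python3 -m pendant '{"offset":[[0,0,0.01],[0,0,0.02],[0,0,0.025],[0,0,0.025]],"turn":[[0,0,0],[0,0,0],[0,0,0],[0,0,0]]}'; python3 -m pendant '{"offset":[[0,0,0.005],[0,0,0.01],[0,0,0.01]],"turn":[[0,0,0],[0,0,0],[0,0,0]]}'
```

```text
clock: 15.8
position: [0.6166, -0.0399, 0.0463]
ee_rot: [0.475, -0.521, 0.524, -0.477]
ft_force: [-0.8, -0.6, -0.9]
grip_width: 0.0
clock: 16.18
position: [0.617, -0.0399, 0.0462]
ee_rot: [0.476, -0.523, 0.523, -0.477]
ft_force: [-12.0, 2.1, 6.7]
grip_width: 0.002
```

```bash
python3 -m pendant '{"offset":[[0,0,-0.1],[0,0,-0.3],[0,-0.1,-0.4],[0,-0.4,-0.4],[0,-0.7,-0.4],[0,-1,-0.4],[0,-1,-0.4],[0,-1,-0.4],[0,-1,-0.4],[0,-1,-0.4]],"turn":[[0,0,0],[0,0,0],[0,-0.1,0],[0,-0.3,0],[0,-0.5,0],[0,-0.7,0],[0,-0.85,0],[0,-1,0],[0,-1,0],[0,-1,0]]}' 60
python3 -c "
from h import *
go([.56,.12,.28],-10)"
```

```text
clock: 17.42
position: [0.5373, -0.0327, 0.2462]
ee_rot: [-0.639, 0.301, -0.302, 0.64]
ft_force: [-0.4, -0.7, -0.1]
grip_width: 0.598
off [-0.5168 -0.1683  0.5738] turn [-0.0014 -0.8997  0.0009] cur yaw -50.5 pos [ 0.5373 -0.0327  0.2462] n rows>= 4.0
```

```bash
python3 -m pendant '{"offset":[[-0.1,-0.1,0.15],[-0.25,-0.2,0.3],[-0.4,-0.25,0.45],[-0.5,-0.25,0.57],[-0.5,-0.25,0.57],[-0.5,-0.25,0.57]],"turn":[[0,-0.2,0],[0,-0.4,0],[0,-0.6,0],[0,-0.8,0],[0,-1,0],[0,-1,0]]}'
python3 -c "
from h import *
go([.57,.23,.29],31);"
```

```text
clock: 18.18
position: [0.5616, 0.117, 0.2962]
ee_rot: [-0.706, 0.034, -0.035, 0.706]
ft_force: [-0.1, -1.1, 0.4]
grip_width: 0.598
off [-0.0137  0.031   0.5665] turn [ 1.000e-04 -8.138e-01  1.400e-03] cur yaw -5.6 pos [0.5616 0.117  0.2962] n rows>= 4.0
```

```bash
python3 -m pendant '{"offset":[[0,0,0.2],[0,0,0.4],[0,0,0.65],[0,0,0.9],[-0.05,0,0.95],[-0.05,0,0.95]],"turn":[[0,-0.2,0],[0,-0.4,0],[0,-0.6,0],[0,-0.8,0],[0,-1,0],[0,-1,0]]}'
python3 -c "
from h import *
go([.564,.3135,.22],71.7);"
```

```text
clock: 18.92
position: [0.57, 0.3075, 0.296]
ee_rot: [0.666, 0.237, -0.237, -0.666]
ft_force: [-0.9, -0.5, -0.3]
grip_width: 0.598
off [-0.0045  0.3797  0.0422] turn [ 7.00e-04 -7.23e-01  5.00e-04] cur yaw 39.2 pos [0.57   0.3075 0.296 ] n rows>= 4.0
```

```bash
python3 -m pendant '{"offset":[[0,0,0.042],[0,0.1,0.042],[0,0.2,0.042],[-0.004,0.37,0.042],[-0.004,0.37,0.042],[-0.004,0.37,0.042]],"turn":[[0,-0.2,0],[0,-0.4,0],[0,-0.6,0],[0,-0.72,0],[0,-0.72,0],[0,-0.72,0]]}'
python3 -c "
from h import *
go([.564,.3135,.112],71.7)
f=np.load('pics/top0.npz')
p,W=cloud('top');cv2.imwrite('pics/t4.png',cv2.resize(p[150:290,100:290,::-1],None,fx=3,fy=3))
p,W=cloud('side');cv2.imwrite('pics/s4.png',cv2.resize(p[70:210,170:340,::-1],None,fx=3.5,fy=3.5))"
```

```text
clock: 19.68
position: [0.565, 0.3128, 0.2236]
ee_rot: [0.575, 0.412, -0.411, -0.575]
ft_force: [0.4, 0.1, 0.7]
grip_width: 0.601
off [0.0009 0.5578 0.007 ] turn [ 0.0024 -0.0111  0.0017] cur yaw 71.2 pos [0.565  0.3128 0.2236] n rows>= 2.0
```

View pics/s4.png

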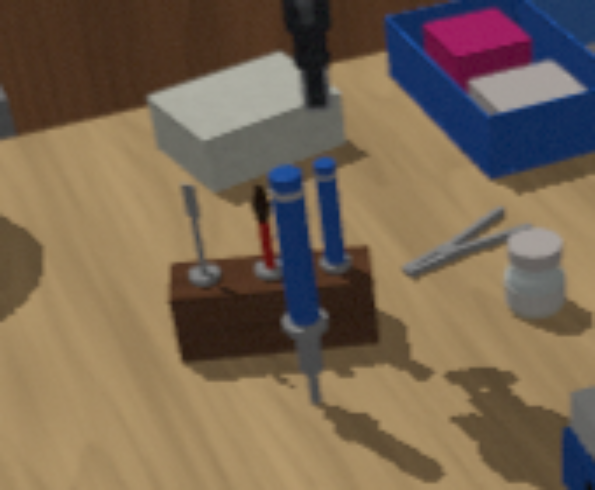

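The gripper (crop (315,100)) hangs right above the small stylus (325,165), and the big one at (287,180) is clear. Descending.

```bash
python3 -m pendant '{"offset":[[0,0.15,0.007],[0,0.3,0.007],[0,0.45,0.007],[0,0.53,0.007],[0,0.555,0.007],[0,0.555,0.007]],"turn":[[0.002,-0.011,0],[0.002,-0.011,0],[0.002,-0.011,0],[0.002,-0.011,0],[0.002,-0.011,0],[0.002,-0.011,0]]}' && python3 -m pendant '{"offset":[[0,0,0],[0,0,0],[0,0,0],[0,0,0],[0,0,0],[0,0,0],[0,0,0],[0,0,0]],"turn":[[0,0,0],[0,0,0],[0,0,0],[0,0,0],[0,0,0],[0,0,0],[0,0,0],[0,0,0]]}' 0 60
```

```text
clock: 20.52
position: [0.5645, 0.3142, 0.1137]
ee_rot: [-0.573, -0.416, 0.414, 0.573]
ft_force: [0.1, -0.9, 0.7]
grip_width: 0.599
clock: 21.52
position: [0.565, 0.3146, 0.1148]
ee_rot: [-0.573, -0.417, 0.413, 0.573]
ft_force: [0.3, -0.5, 6.6]
grip_width: 0.198
```

```bash
python3 -m pendant '{"offset":[[0,-0.05,0],[0,-0.13,0],[0,-0.22,0],[0,-0.32,0],[0,-0.45,0],[0,-0.58,0],[0,-0.7,0],[0,-0.7,0],[0,-0.7,0]],"turn":[[0,0,0],[0,0,0],[0,0,0],[0,0,0],[0,0,0],[0,0,0],[0,0,0],[0,0,0],[0,0,0]]}'
python3 - <<'E'
from h import *
for n in("top","side"):
    p,W=cloud(n);cv2.imwrite(f"pics/{n}5.png",p[:,:,::-1]);W=W.reshape(-1,3);hsv=cv2.cvtColor(p,cv2.COLOR_RGB2HSV).reshape(-1,3).astype(int)
    P=np.array(manip.get_obs()["position"])
    q=W[(np.hypot(W[:,0]-P[0],W[:,1]-P[1])<.03)&(W[:,2]<P[2]-.002)&(W[:,2]>.1)]
    for a in np.arange(.12,.26,.012):
        s=q[(q[:,2]>a)&(q[:,2]<a+.012)]
        if len(s)>2: print(n,a.round(3),len(s),s.mean(0).round(4),np.ptp(s,0).round(4))
    print(n,"zmin",q[:,2].min() if len(q) else None)
go([.57,.2,.25],40)
E
```

```text
clock: 22.65
position: [0.5643, 0.314, 0.2544]
ee_rot: [-0.572, -0.416, 0.413, 0.573]
ft_force: [-0.6, -1.1, -1.0]
grip_width: 0.194
top 0.144 3 [0.5618 0.3123 0.1551] [0.0025 0.0025 0.0019]
top 0.156 4 [0.5633 0.3121 0.1604] [0.0049 0.0043 0.0084]
top 0.168 3 [0.5622 0.3091 0.1778] [0.0088 0.0032 0.003 ]
top 0.18 9 [0.563  0.3086 0.1837] [0.0114 0.004  0.0087]
top zmin 0.15401383673583605
side 0.144 6 [0.5623 0.3119 0.1522] [0.0066 0.0059 0.0026]
side 0.156 8 [0.5618 0.3117 0.1625] [0.0049 0.0046 0.0111]
side 0.168 13 [0.5609 0.3098 0.1758] [0.0113 0.0081 0.0099]
side 0.18 19 [0.5622 0.3087 0.1865] [0.0128 0.01   0.01  ]
side 0.192 15 [0.5601 0.3088 0.1964] [0.0107 0.0113 0.0093]
side 0.204 40 [0.5612 0.3072 0.2096] [0.0248 0.0222 0.0111]
side 0.216 29 [0.5607 0.3072 0.2223] [0.015  0.0127 0.0114]
side 0.228 26 [0.5609 0.3072 0.2345] [0.0167 0.0104 0.0105]
side 0.24 20 [0.5605 0.3068 0.2447] [0.0145 0.011  0.0087]
side zmin 0.1510197744125779
off [-0.5319  0.0174 -0.2058] turn [0.0008 0.7072 0.0043] cur yaw 71.8 pos [0.5641 0.3139 0.2538] n rows>= 3.0
```

```bash
python3 -c "
from h import *
go([.64,.25,.254],60);go([.66,.13,.254],55)"
```

```text
off [-0.1852 -0.0011 -0.4604] turn [0.0015 0.2628 0.0041] cur yaw 71.8 pos [0.5641 0.3139 0.2538] n rows>= 2.0
off [-0.724  -0.0024 -0.7426] turn [0.0013 0.3739 0.0041] cur yaw 71.8 pos [0.5641 0.3139 0.2538] n rows>= 4.0
```

```bash
python3 -m pendant '{"offset":[[-0.08,0,-0.2],[-0.185,0,-0.4],[-0.35,0,-0.5],[-0.53,0,-0.62],[-0.72,0,-0.74],[-0.72,0,-0.74],[-0.72,0,-0.74]],"turn":[[0,0.1,0],[0,0.2,0],[0,0.3,0],[0,0.37,0],[0,0.37,0],[0,0.37,0],[0,0.37,0]]}'
python3 -c "
from h import *
go([.6816,-.0058,.240],40)"
```

```text
clock: 23.62
position: [0.6592, 0.1312, 0.2532]
ee_rot: [-0.626, -0.328, 0.326, 0.627]
ft_force: [-0.8, 0.8, -1.3]
grip_width: 0.194
off [-0.4985  0.0642 -0.4832] turn [-0.0012  0.3368  0.0042] cur yaw 55.2 pos [0.6592 0.1312 0.2532] n rows>= 3.0
```

```bash
python3 -m pendant '{"offset":[[-0.12,0,-0.12],[-0.25,0,-0.24],[-0.38,0,-0.37],[-0.5,0.03,-0.483],[-0.5,0.1,-0.483],[-0.5,0.13,-0.483],[-0.5,0.13,-0.483]],"turn":[[0,0.1,0],[0,0.2,0],[0,0.3,0.002],[0,0.337,0.004],[0,0.337,0.004],[0,0.337,0.004],[0,0.337,0.004]]}'
python3 - <<'E'
from h import *
go([.6816,-.0058,.205],40)
for n in("top","side"):
    p,W=cloud(n);cv2.imwrite(f"pics/{n}6.png",p[:,:,::-1]);W=W.reshape(-1,3)
    P=np.array(manip.get_obs()["position"])
    q=W[(np.hypot(W[:,0]-P[0],W[:,1]-P[1])<.025)&(W[:,2]<P[2]-.002)&(W[:,2]>.1)]
    for a in np.arange(.10,.21,.012):
        s=q[(q[:,2]>a)&(q[:,2]<a+.012)]
        if len(s)>2: print(n,a.round(3),len(s),s.mean(0).round(4),np.ptp(s,0).round(4))
a=cv2.imread("pics/side6.png");cv2.imwrite("pics/s6.png",cv2.resize(a[110:240,320:460],None,fx=4,fy=4))
E
```

```text
clock: 24.5
position: [0.6811, -0.0049, 0.2262]
ee_rot: [-0.664, -0.242, 0.243, 0.665]
ft_force: [-0.5, 0.5, -0.5]
grip_width: 0.193
off [-0.0011  0.1059 -0.0055] turn [-0.0027  0.0013 -0.0007] cur yaw 40.1 pos [ 0.6811 -0.0049  0.2262] n rows>= 1.0
side 0.124 13 [ 0.6788 -0.0063  0.129 ] [0.0052 0.0075 0.0107]
side 0.136 11 [ 0.6786 -0.0075  0.1422] [0.0088 0.0092 0.0106]
side 0.148 23 [ 0.6767 -0.0089  0.1539] [0.0117 0.0106 0.0112]
side 0.16 22 [ 0.6768 -0.0095  0.1653] [0.0101 0.0128 0.0114]
side 0.172 44 [ 0.6753 -0.0112  0.1812] [0.0232 0.0229 0.0116]
side 0.184 34 [ 0.6766 -0.0105  0.1905] [0.0155 0.0145 0.0118]
side 0.196 32 [ 0.6765 -0.0099  0.2019] [0.0143 0.0159 0.0105]
side 0.208 32 [ 0.6767 -0.011   0.214 ] [0.0166 0.0102 0.0116]
```

View pics/s6.png

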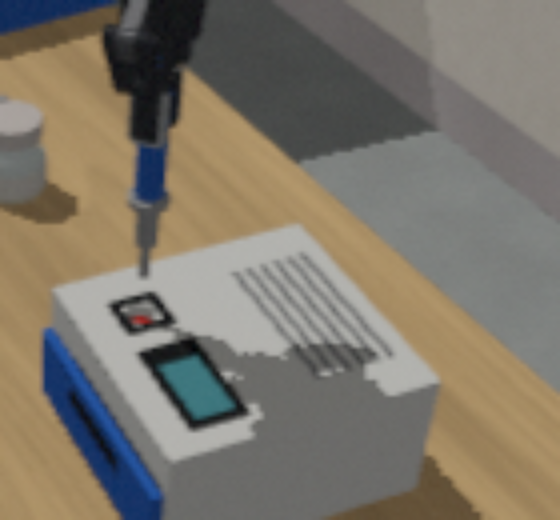

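The tip (crop (145,272)) is above the well (140,318), and the drawer looks shut. I'll lower it in two stages, watching the force.

```bash
python3 -m pendant '{"offset":[[-0.002,0,-0.010],[-0.002,0.06,-0.010],[-0.002,0.12,-0.010],[-0.002,0.15,-0.010],[-0.002,0.17,-0.010],[-0.002,0.17,-0.010],[-0.002,0.17,-0.010]],"turn":[[-0.003,0,0],[-0.003,0,0],[-0.003,0,0],[-0.003,0,0],[-0.003,0,0],[-0.003,0,0],[-0.003,0,0]]}'; python3 -m pendant '{"offset":[[0,0.01,0],[0,0.02,0],[0,0.03,0],[0,0.03,0],[0,0.03,0]],"turn":[[0,0,0],[0,0,0],[0,0,0],[0,0,0],[0,0,0]]}'
```

```text
clock: 25.48
position: [0.6827, -0.0068, 0.1935]
ee_rot: [0.665, 0.243, -0.242, -0.664]
ft_force: [0.2, 0.5, -0.1]
grip_width: 0.195
clock: 26.1
position: [0.6828, -0.0069, 0.1878]
ee_rot: [0.665, 0.243, -0.242, -0.664]
ft_force: [0.0, 0.2, 2.2]
grip_width: 0.196
```

```bash
python3 -m pendant '{"offset":[[0,0.01,0],[0,0.018,0],[0,0.025,0],[0,0.025,0],[0,0.025,0]],"turn":[[0,0,0],[0,0,0],[0,0,0],[0,0,0],[0,0,0]]}'; python3 -m pendant '{"offset":[[0,0.005,0],[0,0.01,0],[0,0.01,0],[0,0.01,0]],"turn":[[0,0,0],[0,0,0],[0,0,0],[0,0,0]]}'
```

```text
clock: 26.72
position: [0.6831, -0.007, 0.1836]
ee_rot: [0.665, 0.243, -0.241, -0.664]
ft_force: [-1.9, -0.2, 7.3]
grip_width: 0.193
clock: 27.22
position: [0.6835, -0.0073, 0.1834]
ee_rot: [0.665, 0.244, -0.24, -0.664]
ft_force: [-3.4, -0.1, 13.5]
grip_width: 0.197
```

```bash
python3 -m pendant '{"offset":[[0,-0.03,0],[0,-0.1,0],[0,-0.25,0],[0,-0.43,0],[0,-0.43,0],[0,-0.43,0]],"turn":[[0,0,0],[0,0,0],[0,0,0],[0,0,0],[0,0,0],[0,0,0]]}'
python3 -c "
from h import *
p,W=cloud('top');print(p[150:165,303:320].tolist()[7][7]);hsv=cv2.cvtColor(p,cv2.COLOR_RGB2HSV).astype(int);m=((hsv[...,0]<6)|(hsv[...,0]>174))&(hsv[...,1]>130)&(abs(W[...,0]-.682)<.012)&(abs(W[...,1]+.006)<.012);print('btn z',m.sum(),np.median(W[m][:,2]) if m.any() else 0)
go([.62,-.17,.27],20)"
```

```text
clock: 27.98
position: [0.6829, -0.0071, 0.2689]
ee_rot: [0.665, 0.244, -0.241, -0.664]
ft_force: [-0.6, -0.0, -1.1]
grip_width: 0.192
[110, 104, 95]
btn z 0 0
off [-0.764  -0.0087 -0.422 ] turn [0.0027 0.4455 0.0035] cur yaw 40.0 pos [ 0.6827 -0.0071  0.2684] n rows>= 3.0
```

```bash
python3 -m pendant '{"offset":[[-0.2,0,-0.1],[-0.4,0,-0.2],[-0.6,0,-0.31],[-0.76,0,-0.42],[-0.76,0,-0.42],[-0.76,0,-0.42]],"turn":[[0,0.1,0],[0,0.2,0],[0,0.3,0],[0,0.445,0],[0,0.445,0],[0,0.445,0]]}'
python3 -c "
from h import *
go([.55,-.32,.27],5)"
```

```text
clock: 28.78
position: [0.6204, -0.1682, 0.2674]
ee_rot: [0.696, 0.124, -0.123, -0.696]
ft_force: [-0.7, 0.2, -1.1]
grip_width: 0.196
off [-0.5912 -0.0142 -0.5916] turn [2.000e-04 3.357e-01 2.800e-03] cur yaw 20.1 pos [ 0.6204 -0.1682  0.2674] n rows>= 3.0
```

```bash
python3 -m pendant '{"offset":[[-0.15,0,-0.15],[-0.3,0,-0.3],[-0.45,0,-0.45],[-0.59,0,-0.59],[-0.59,0,-0.59],[-0.59,0,-0.59]],"turn":[[0,0.1,0],[0,0.2,0],[0,0.3,0],[0,0.336,0],[0,0.336,0],[0,0.336,0]]}'
python3 -c "
from h import *
p,W=cloud('side');W=W.reshape(-1,3);b=W[(np.hypot(W[:,0]-.509,W[:,1]+.433)<.06)&(W[:,2]>.074)&(W[:,2]<.085)];print(cv2.minEnclosingCircle((b[:,:2]*1000).astype(np.float32)))
go([.509,-.432,.27],-8)"
```

```text
clock: 29.52
position: [0.5512, -0.3178, 0.2666]
ee_rot: [-0.706, -0.032, 0.031, 0.707]
ft_force: [-0.0, -0.3, 0.3]
grip_width: 0.193
((507.64813232421875, -434.4092102050781), 36.44727325439453)
off [-0.2628 -0.0179 -0.551 ] turn [-0.0017  0.2931  0.0024] cur yaw 5.2 pos [ 0.5514 -0.3175  0.2667] n rows>= 2.0
```

```bash
python3 -m pendant '{"offset":[[-0.08,0,-0.2],[-0.18,0,-0.4],[-0.265,0,-0.555],[-0.265,0,-0.555],[-0.265,0,-0.555]],"turn":[[0,0.1,0],[0,0.2,0],[0,0.29,0],[0,0.29,0],[0,0.29,0]]}'
python3 - <<'E'
from h import *
go([.5083,-.4335,.117],-8)
p,W=cloud("side");p,W=p,W.reshape(-1,3)
P=np.array(manip.get_obs()["position"])
q=W[(np.hypot(W[:,0]-P[0],W[:,1]-P[1])<.025)&(W[:,2]<P[2]-.002)&(W[:,2]>.1)]
for a in np.arange(.14,.26,.024):
    s=q[(q[:,2]>a)&(q[:,2]<a+.024)]
    if len(s)>2: print(a.round(3),len(s),s.mean(0).round(4),np.ptp(s,0).round(4))
cv2.imwrite("pics/s7.png",cv2.resize(p[230:400,290:500,::-1],None,fx=3,fy=3))
E
```

```text
clock: 30.2
position: [0.5102, -0.4311, 0.266]
ee_rot: [-0.705, 0.047, -0.048, 0.706]
ft_force: [0.1, 0.9, -1.6]
grip_width: 0.191
off [-0.0089  0.7451 -0.0152] turn [-0.0034  0.0073  0.0022] cur yaw -7.7 pos [ 0.5102 -0.4311  0.266 ] n rows>= 3.0
0.14 4 [ 0.508  -0.4332  0.1625] [0.0032 0.0035 0.0012]
0.164 32 [ 0.5076 -0.4337  0.1754] [0.0102 0.0088 0.0223]
0.188 61 [ 0.5055 -0.435   0.1973] [0.0114 0.0114 0.019 ]
0.212 180 [ 0.5048 -0.4356  0.224 ] [0.0248 0.0249 0.0201]
0.236 112 [ 0.5052 -0.4368  0.2472] [0.016  0.0149 0.0235]
```

View pics/s7.png

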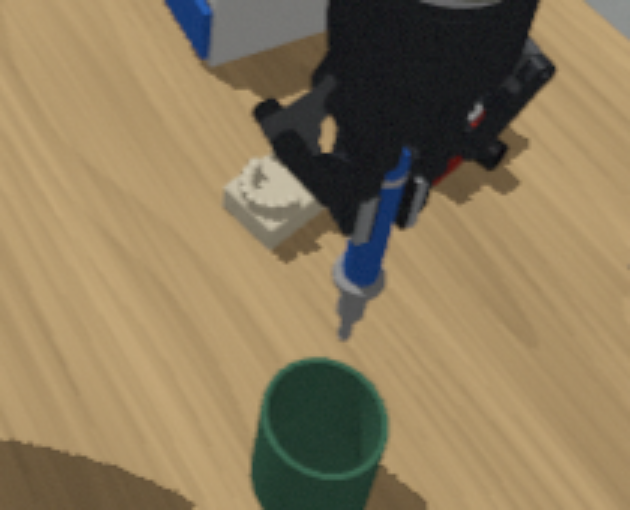

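The stylus hangs upright, tip at crop (345,335), above the beaker mouth (325,415). Lowering.

```bash
python3 -m pendant '{"offset":[[-0.009,0,-0.015],[-0.009,0.15,-0.015],[-0.009,0.3,-0.015],[-0.009,0.45,-0.015],[-0.009,0.58,-0.015],[-0.009,0.68,-0.015],[-0.009,0.73,-0.015],[-0.009,0.745,-0.015],[-0.009,0.745,-0.015],[-0.009,0.745,-0.015]],"turn":[[-0.003,0,0],[-0.003,0,0],[-0.003,0,0],[-0.003,0,0],[-0.003,0,0],[-0.003,0,0],[-0.003,0,0],[-0.003,0,0],[-0.003,0,0],[-0.003,0,0]]}'
```

```text
clock: 31.5
position: [0.5088, -0.4336, 0.118]
ee_rot: [0.706, -0.046, 0.048, -0.705]
ft_force: [1.0, 0.2, -0.9]
grip_width: 0.199
```

```bash
python3 -m pendant '{"offset":[[0,0.01,0],[0,0.02,0],[0,0.025,0],[0,0.025,0]],"turn":[[0,0,0],[0,0,0],[0,0,0],[0,0,0]]}' && python3 -m pendant '{"offset":[[0,0,0],[0,0,0],[0,0,0],[0,0,0],[0,0,0],[0,0,0],[0,0,0],[0,0,0],[0,0,0],[0,0,0]],"turn":[[0,0,0],[0,0,0],[0,0,0],[0,0,0],[0,0,0],[0,0,0],[0,0,0],[0,0,0],[0,0,0],[0,0,0]]}' 100
python3 -c "
from h import *
p,W=cloud('side');cv2.imwrite('pics/s8.png',cv2.resize(p[230:400,290:500,::-1],None,fx=3,fy=3))"
```

```text
clock: 32.0
position: [0.5087, -0.4335, 0.1128]
ee_rot: [0.706, -0.046, 0.048, -0.705]
ft_force: [0.5, -0.7, -0.8]
grip_width: 0.194
clock: 33.25
position: [0.5087, -0.4335, 0.1128]
ee_rot: [0.706, -0.046, 0.048, -0.705]
ft_force: [0.2, -0.3, -0.0]
grip_width: 1.0
```

View pics/s8.png

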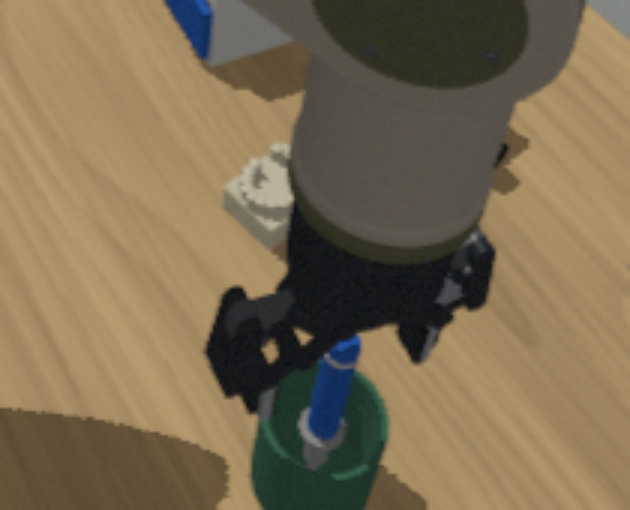

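The stylus is free in the beaker (handle at (335,385)), between the open fingers at (265,395) and (420,350). Lifting straight up.

```bash
python3 -m pendant '{"offset":[[0,-0.05,0],[0,-0.12,0],[0,-0.2,0],[0,-0.35,0],[0,-0.55,0],[0,-0.8,0],[0,-1,0],[0,-1,0],[0,-1,0],[0,-1,0]],"turn":[[0,0,0],[0,0,0],[0,0,0],[0,0,0],[0,0,0],[0,0,0],[0,0,0],[0,0,0],[0,0,0],[0,0,0]]}'
python3 - <<'E'
from h import *
ims=[]
for n in("top","side"):
    p,W=cloud(n);ims.append(p[:,:,::-1] if n=="side" else p[80:280,100:540,::-1])
    x,y,z=W.reshape(-1,3).T;W=W.reshape(-1,3)
    b=W[(np.hypot(x-.509,y+.433)<.06)&(z>.074)&(z<.0805)];print(n,"beaker",cv2.minEnclosingCircle((b[:,:2]*1000).astype(np.float32)))
    s=W[(np.hypot(x-.509,y+.433)<.12)&(z>.085)&(z<.2)]
    print("stylus",len(s),s.mean(0) if len(s) else 0, s[s[:,2].argmax()] if len(s) else 0)
    u=np.array([np.cos(np.radians(-5.3)),np.sin(np.radians(-5.3))])
    P=W[(x<.66)&(x>.4)&(abs(y+.04)<.1)&(z>.02)&(z<.065)];D=(P[:,:2]-[.7245,-.0494])@u;h=np.histogram(D,np.arange(-.112,-.08,.004));print(h[0],h[1].round(3))
    f=np.load(f"pics/{n}0.npz");p0,W0=cloud(n,f["p"],f["d"])
hsv=cv2.cvtColor(np.ascontiguousarray(p),cv2.COLOR_RGB2HSV)
a=cv2.resize(ims[0],(640,291));b=ims[1][90:400,180:520];b=cv2.resize(b,(340,310))
c=np.zeros((600,640,3),np.uint8);c[:291]=a;c[290:600,:340]=b;cv2.imwrite("pics/fin.png",c)
E
```

```text
clock: 34.55
position: [0.508, -0.433, 0.3119]
ee_rot: [-0.705, 0.047, -0.048, 0.706]
ft_force: [-0.5, -0.6, -0.3]
grip_width: 0.998
top beaker ((508.80059814453125, -432.7945556640625), 36.32859420776367)
stylus 149 [ 0.50882856 -0.42898888  0.13605672] [ 0.51528369 -0.43075503  0.16564711]
[  0   0   0 198  91  67   2] [-0.112 -0.108 -0.104 -0.1   -0.096 -0.092 -0.088 -0.084]
side beaker ((507.4213562011719, -434.4870910644531), 36.06963348388672)
stylus 366 [ 0.5047644  -0.43699673  0.13309215] [ 0.50897274 -0.43822398  0.1630241 ]
[  0   0   3 399  93  57  21] [-0.112 -0.108 -0.104 -0.1   -0.096 -0.092 -0.088 -0.084]
```

View pics/fin.png

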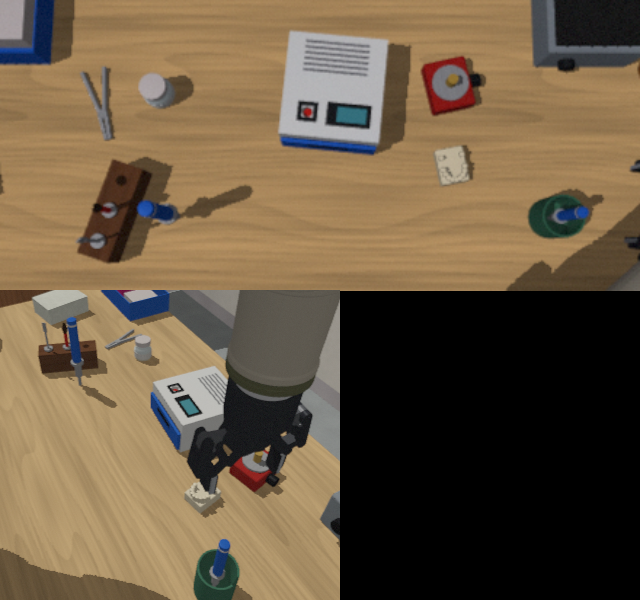

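Everything is in place: the drawer is shut with its face at −0.098. The stylus seems to be standing almost upright in the beaker instead of leaning, so I'll wait and check that it is at rest.

```bash
cat > st.py <<'E'
from h import *
for n in("top","side"):
    p,W=cloud(n);x,y,z=W.reshape(-1,3).T;W=W.reshape(-1,3)
    m=(np.hypot(x-.509,y+.433)<.12)&(z<.2)
    print(n,[(round(a,3),W[m&(z>a)&(z<a+.02)].mean(0).round(4).tolist()) for a in (.09,.11,.13,.15)],W[m][:,2].max().round(4))
E
python3 st.py; python3 -m pendant '{"offset":[[0,0,0],[0,0,0],[0,0,0],[0,0,0],[0,0,0],[0,0,0],[0,0,0],[0,0,0],[0,0,0],[0,0,0],[0,0,0],[0,0,0]],"turn":[[0,0,0],[0,0,0],[0,0,0],[0,0,0],[0,0,0],[0,0,0],[0,0,0],[0,0,0],[0,0,0],[0,0,0],[0,0,0],[0,0,0]]}'; python3 st.py
```

```text
top [(0.09, [0.5065, -0.4267, 0.1011]), (0.11, [0.5091, -0.4264, 0.1192]), (0.13, [0.508, -0.4267, 0.1394]), (0.15, [0.5086, -0.4313, 0.1596])] 0.1674
side [(0.09, [0.503, -0.4378, 0.1]), (0.11, [0.5032, -0.4385, 0.1203]), (0.13, [0.503, -0.4382, 0.1397]), (0.15, [0.5063, -0.4355, 0.1587])] 0.1635
clock: 36.25
position: [0.5081, -0.4332, 0.3123]
ee_rot: [-0.705, 0.046, -0.048, 0.706]
ft_force: [0.4, -0.0, 0.1]
grip_width: 0.996
top [(0.09, [0.507, -0.427, 0.1005]), (0.11, [0.5084, -0.4264, 0.1198]), (0.13, [0.5076, -0.4262, 0.1394]), (0.15, [0.5086, -0.4313, 0.1596])] 0.1681
side [(0.09, [0.5032, -0.438, 0.1001]), (0.11, [0.5036, -0.4382, 0.1199]), (0.13, [0.5031, -0.438, 0.1393]), (0.15, [0.5067, -0.4354, 0.1586])] 0.1634
```

```bash
python3 -c "
from workcell import manip
print(manip.hand_in())"
```

```text
the job is handed in; nothing more can be done
None
```

I finished the job and handed it in at about 36 s; the hand-in gave no verdict.

**What I did:**
- **Cast:** I set the blue cast upright on the floor of the open drawer, lowering it until it touched, and pushed the drawer to its stop (12 N).
- **Button:** I pulled the small stylus out of the holder and pressed the start button until the force rose to 13.5 N with almost no more travel.
- **Stylus:** I lowered it into the green beaker and let go with its tip about 2 mm above the beaker's floor.

**Last checks:**
- **Drawer:** its front face measured about 98 mm in front of the unit's origin, which is fully shut. I can't see the cast inside; it was upright and centred before I pushed.
- **Beaker and bystanders:** the beaker is within about 1 mm of where it started. The bystanders look unmoved in the last picture, but I didn't measure them.
- **Stylus:** it stands upright on its flat tip instead of leaning on the rim as the task describes. It did not move over 1.7 s; its tip is on the beaker floor, within the limit.
- **Button:** my depth check that it had come back up found no red pixels (the arm was probably blocking the top camera), so it failed. The red button is visible again in the last top picture, but I didn't measure its height.

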